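# Load a display module into the test nest and latch it on its switch

## Robot

A 7-joint arm with a two-finger parallel gripper is mounted at the origin on the work surface. World frame = base frame: x ahead of the robot, y to its left, z up, the work surface at z = 0. Lengths are in m, angles in rad, forces in N, time in s.
With the tool pointing down it reaches from about 0.425 to 0.875 m from the base axis. Payload 9.9 kg.
Tool frame: the origin (TCP) lies midway between the tips of the shut fingers; the grasp point (between the pads) lies 19 mm behind it; z points along the fingers, y is the line along which they close (so a half turn about z gives the same grasp; the last joint's range is limited). The gripper opens to 85 mm and grips with 20 to 120 N. Pads are 22 mm wide; open, the fingers measure 114 mm over their backs; the gripper's body (76 mm by 85 mm) begins 54 mm behind the grasp point. The pads swing forward as they close: fully open they stand 13 mm farther back than shut.
Start: joints at [-1.267, 0.576, 0.025, 1.437, -0.015, 1.129, -0.057], TCP at [0.255, 0.625, 0.231] pointing down, gripper open.
Joint ranges: [-2.76, 2.76], [-0.34, 2.15], [-1.52, 1.57], [0.19, 2.46], [-1.09, 4.23], [0.17, 1.99], [-2.82, 2.82]. Speed limits (rad/s): [2.22, 2.22, 3.01, 3.01, 3.14, 3.14, 3.14].

## Interface

Orientations are given as a rotation vector (axis times angle).
In Python, from plant import arm gives the robot as it stands.
- The arm moves only by the shell command python3 nudge.py 'ROWS' [OPENING] [FORCE]. ROWS is a JSON list of rows, 1 to 10 of them, each of 6 numbers: dx, dy, dz in m, then a rotation vector rx, ry, rz in rad; each row is the pose to reach, as a shift and turn from the pose commanded when the command began, along the tool's axes at that moment; what a row does not reach only later rows make up. A row lasts 1/12 s, in which the tool goes at most 0.0417 m and 0.125 rad, less where a joint would pass 70% of its speed; a pose out of reach is approached as far as the arm can. OPENING is the finger opening in m, set as the command begins (- or left out keeps the last). The fingers move at their own pace and stop on an object; FORCE is the grip in N (left out, the last holds). Time passes only in rows, so rows that do not move let the fingers close. It prints the time, the measured TCP pose, the force, the opening and the grip force at its end.
- arm.read_state(): the state, without advancing time (a new reading comes with each control period).
- arm.capture(name): name is "scene" or "side" or "wrist"; returns a dict with "image" (480x640x3 uint8, red, green, blue), "camera_matrix" (3x3 intrinsics, pixels), "rvec" (rotation vector, rad) and "tvec" (3), from world to camera coordinates, as OpenCV has them. Camera axes: x right, y down, z forward; pixel columns grow to the right and rows downward; lengths in m; the calibration is good to about 2 mm. The wrist camera is an equidistant fisheye: a pixel r from the principal point sees the ray r / f radians off the axis. A picture is of the moment at which its call begins. There is no depth.
- arm.close_job(): hands the job in; it is judged then, once.
The state is a dict: "t": time; "joint_pos": joint angles; "joint_vel": joint speeds; "joint_torque": joint torques, N m; "position": TCP position; "tcp_rot": TCP orientation; "ft_force": force on the tool from outside, world axes, zero at the start; "moment": the same for the moment, N m; "gripper_width": finger opening in m; "grasp_force": force on a finger pad.
Only numpy, scipy, OpenCV 4.12 (cv2) and the standard library are available. Lean on these libraries where they do the work, as an engineer would, in place of code of your own. Each camera call takes 0.05 s, during which the arm holds its last target. There are 200 camera calls.

## Task

Lay the green-and-black display module in the test nest and push it forward until it is fully home, holding down the hinged presence-switch lever at the far end, with the steel latch bar swung over and dropped all the way into the slot across the module so that it stays there when you let go. Leave the tape roll, the screwdriver and the loose front panel where they are.

Things in the scene. Friction and masses are not known exactly. Their poses are not given: they have to be found in the camera images.
- module: Display module, about 0.3 kg: black housing, green circuit board on top, 140 (x) x 60 (y) x 28 mm high. Origin: centre of underside; +x is the front, the end that goes to the switch; white connector at the rear. A slot 13 mm wide (x = +3.5 to +16.5 mm), 12 mm deep, crosses its otherwise flat top along y. Starts flat on the bench. Grip it across its 60 mm width.
- nest: Fixed dark polished steel plate (slick) 245 (x) x 156 (y) x 10 mm. Origin: centre of underside; +x leads away from the robot to the switch. Two white rails along x, 65 mm apart inside, 8 mm wide, tops at z = 18 mm, x = -105 to +65 mm. The module lies between them on the plate (z = 10 mm), pointing along the nest's +x.
- nest_home (a point): Point on the nest plate's top (nest x = -1 mm, y = 0, z = 10 mm), axes as the nest: nominal place of the module's origin when home. A blue head clamped on the nest carries stop pads, switch lever and latch bar. Its setting along x differs each time, up to 8 mm either way, unreported: see or feel it. True home, lever and bar all shift with it.
- nest_stop (a point): Nominal point (nest x = 69 mm, y = 0, z = 23 mm, shifts with the head) midway between the two black rubber pads at y = +-21 mm that stop the module's front end. Behind them a blue block spans x = 78 to 100 mm, up to z = 62 mm.
- nest_hinge (a point): Nominal latch-bar hinge point (nest x = 9, y = 62, z = 33 mm, shifts with the head). Blue hinge cheeks stand round it at x = -2 to 20, y = 55 to 73 mm, up to z = 44 mm; a blue arm 24 mm high (top z) runs from them to the block at y = 68 to 76 mm.
- switch_lever (a joint): Presence switch: brass lever 35 mm long with a red 8 mm roller at its low end, hinged at nominal nest x = 78, z = 56 mm, leaning out at the module. 0 rad: free, roller reaches out to x = 49 mm; about 0.64 with the module home; switch on above 0.5. Its spring pushes back with 2 N at first touch, 4 N at home, so an unlatched module slides back.
- latch_bar (a joint): Gravity latch bar: steel, 8 mm wide, 10 mm high, red 20 mm ball at its free end 126 mm from the hinge. 0 rad: level, across the nest towards -y, underside at z = 28 mm, 10 mm deep in the module's slot; 1.57 upright; 1.9 parked, leaning out to +y (start). Pushed past upright towards -y it falls by itself, damped, in a second or two.
- module_slot (a point): Centre of the module's slot at top level (module x = 10, z = 28 mm). The bar enters it only with the module within 2.5 mm of home. Let down earlier, the bar rests on the flat top at about 0.3 rad, rides there as the module is pushed on, and drops in when the slot arrives; then it holds the module within 2.5 mm of home against the spring.
- tape_roll: Bystander: amber roll of tape lying flat, 90 mm across, 18 mm high. Origin: centre of its underside.
- screwdriver: Bystander: screwdriver lying on the bench.
- front_panel: Bystander: black front panel, 150 x 70 x 10 mm, lying flat. Origin: centre of its underside.

How it is judged:
By the outcome, as a careful person would: the job done as asked, in the order asked, and still so for the second after the job is handed in, with the robot touching nothing.
It also fails if it takes over 58 s, if anything falls off the work surface, if the arm or the gripper's body presses on something with over 40 N, if the wrist force passes 120 N, or if a joint passes its speed limit or range.

## Working session

There is one attempt and no reset: what is moved stays moved. The work goes in short steps, Python scripts to look and compute and a shell command to move; the robot and the scene stay as the last step left them, time stands still between calls to the robot, and variables do not carry over. Pictures are saved under pics/ and viewed, at most 10 in all, crops included, and the job is handed in when it is done.

```bash
ls; mkdir -p pics
cat > h.py <<'E'
import numpy as np, cv2
from plant import arm
def cap(n,save=None):
    c=arm.capture(n)
    if save: cv2.imwrite('pics/'+save,cv2.cvtColor(c['image'],cv2.COLOR_RGB2BGR))
    return c
def ray(c,uv,fish=False):
    K=np.array(c['camera_matrix']);R=cv2.Rodrigues(np.array(c['rvec'],float))[0];t=np.array(c['tvec'],float).ravel()
    x=(uv[0]-K[0,2])/K[0,0];y=(uv[1]-K[1,2])/K[1,1]
    if fish:
        r=np.hypot(x,y);s=np.sin(r)/r if r>1e-9 else 1;d=np.array([x*s,y*s,np.cos(r)])
    else: d=np.array([x,y,1.])
    return -R.T@t, R.T@(d/np.linalg.norm(d))
def onz(c,uv,z,fish=False):
    o,d=ray(c,uv,fish);return o+d*(z-o[2])/d[2]
def tri(rs):
    A=np.zeros((3,3));b=np.zeros(3)
    for o,d in rs:
        P=np.eye(3)-np.outer(d,d);A+=P;b+=P@o
    x=np.linalg.solve(A,b);return x,[np.linalg.norm(np.cross(x-o,d)) for o,d in rs]
E
python3 - <<'E'
from h import *
for n in ['scene','side','wrist']:
    c=cap(n,n+'0.png');print(n,np.round(c['camera_matrix'],1).tolist(),np.round(ray(c,(320,240)),3).tolist())
s=arm.read_state();print(s['t'],s['position'],s['tcp_rot'])
print(np.round(cv2.Rodrigues(np.array(s['tcp_rot'],float))[0],3))
E
```

```text
nudge.py
pics
plant.py
scene [[514.5, 0.0, 323.1], [0.0, 514.5, 235.6], [0.0, 0.0, 1.0]] [[1.129, 0.441, 1.191], [-0.43, -0.366, -0.825]]
side [[452.2, 0.0, 314.2], [0.0, 452.2, 240.5], [0.0, 0.0, 1.0]] [[0.466, -1.071, 0.785], [0.059, 0.824, -0.563]]
wrist [[371.6, 0.0, 321.4], [0.0, 371.6, 241.7], [0.0, 0.0, 1.0]] [[0.179, 0.657, 0.373], [0.295, -0.126, -0.947]]
0.15 [0.25513848 0.62455147 0.23063925] [-6.05277046e-01 -3.08255408e+00  2.01436001e-03]
[[-0.926  0.378 -0.   ]
 [ 0.378  0.926 -0.001]
 [-0.    -0.001 -1.   ]]
```
View pics/scene0.png

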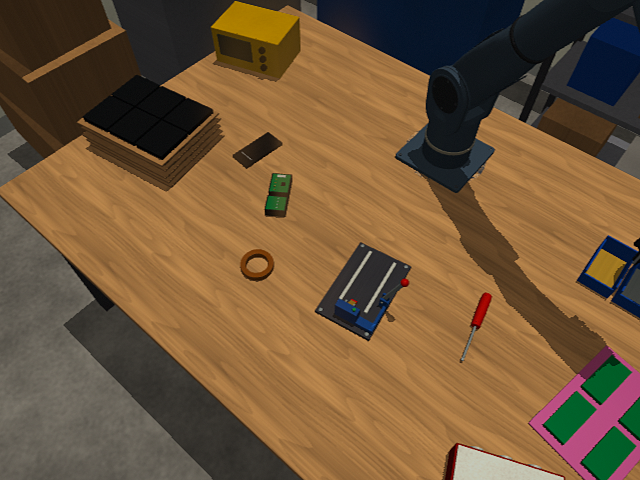

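View pics/side0.png

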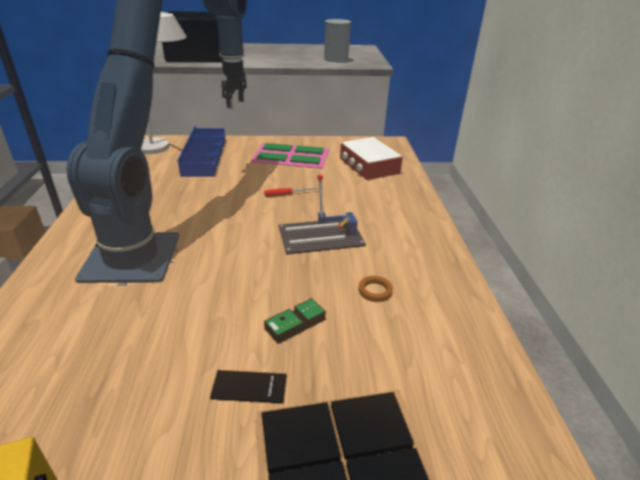

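Scene view: module at (279,195), nest at (363,290) with the latch ball at (405,283), tape at (257,264), screwdriver at (477,325), panel at (258,150). Side view: module at (295,320) with its white connector on the left, nest at (321,235), ball at (320,178).

Create m.py:
```python
from h import *
def blobs(m,amin=30):
    cs,_=cv2.findContours(m.astype(np.uint8),cv2.RETR_EXTERNAL,cv2.CHAIN_APPROX_NONE)
    return [c for c in cs if cv2.contourArea(c)>amin]
def mask(im,kind):
    h=cv2.cvtColor(im,cv2.COLOR_RGB2HSV);H,S,V=[h[...,i].astype(int) for i in range(3)]
    return {'green':(H>45)&(H<80)&(S>120)&(V>40),'white':(S<45)&(V>120),'red':((H<5)|(H>174))&(S>180)&(V>90),'blue':(H>100)&(H<128)&(S>140)&(V>40)}[kind]
```

Run:
```python
from m import *
C={n:cap(n) for n in ['scene','side']}
roi={'scene':(slice(160,350),slice(230,420)),'side':(slice(165,350),slice(250,370))}
for n,c in C.items():
    for k,z in [('green',.028),('white',.018),('red',.15),('blue',.062)]:
        m=np.zeros((480,640),bool);m[roi[n]]=mask(c['image'],k)[roi[n]]
        for b in blobs(m,8):
            r=cv2.minAreaRect(b);M=cv2.moments(b);p=(M['m10']/M['m00'],M['m01']/M['m00'])
            q=np.array([onz(c,x,z)[:2] for x in b[:,0].astype(float)],np.float32)
            rr=cv2.minAreaRect(q)
            print(n,k,np.round(p,1),cv2.contourArea(b),'world',np.round(onz(c,p,z)[:2],4),'rect',np.round(rr[0],4),np.round(rr[1],4),round(rr[2],1))
```

```text
scene green [275.4 202.8] 212.5 world [ 0.5066 -0.2568] rect [ 0.5058 -0.2571] [0.0488 0.0545] 34.8
scene green [279.3 183.6] 251.0 world [ 0.446  -0.2979] rect [ 0.4431 -0.2994] [0.0673 0.0545] 33.9
scene white [379.1 288. ] 131.5 world [0.533  0.1356] rect [0.5266 0.1347] [0.1699 0.0088] 9.6
scene white [355.  274.7] 123.5 world [0.542  0.0631] rect [0.5383 0.0627] [0.1684 0.0088] 9.6
scene red [404.4 281.7] 32.5 world [0.5486 0.2047] rect [0.549  0.2053] [0.0163 0.0162] 35.2
scene blue [347.3 307.2] 164.0 world [0.6484 0.1197] rect [0.6484 0.1191] [0.0216 0.0589] 10.7
scene blue [370.9 318.9] 238.0 world [0.6362 0.1826] rect [0.6182 0.1734] [0.0982 0.0468] 8.8
side green [284.2 319.8] 199.0 world [ 0.4435 -0.2948] rect [ 0.4408 -0.3006] [0.0631 0.048 ] 34.5
side green [312.3 311.4] 97.5 world [ 0.5107 -0.2674] rect [ 0.511  -0.2669] [0.0403 0.0226] 34.1
side green [305.1 304.7] 40.5 world [ 0.494  -0.2434] rect [ 0.4946 -0.2437] [0.0388 0.0131] 32.1
side white [273.3 325.7] 28.0 world [ 0.4178 -0.3035] rect [ 0.4182 -0.3028] [0.0112 0.026 ] 36.7
side white [316.6 238.7] 158.5 world [0.5363 0.0599] rect [0.5375 0.0602] [0.1722 0.0207] 9.8
side white [310.7 226.1] 139.5 world [0.5208 0.131 ] rect [0.5237 0.1317] [0.1703 0.0214] 9.7
side white [359.4 166.3] 8.5 world [0.7302 0.5715] rect [0.7302 0.5697] [0.0161 0.0278] 0.4
side red [277.9 191.2] 67.0 world [0.4213 0.1164] rect [0.422  0.1164] [0.0736 0.0234] 11.0
```

```bash
cat > go.py <<'E'
# prints shift and turn in tool axes from the measured pose to a tool-down pose x y z yaw(tool x, deg)
import sys,numpy as np
from scipy.spatial.transform import Rotation as Ro
from plant import arm
x,y,z,a=map(float,sys.argv[1:5]);s=arm.read_state()
R=Ro.from_rotvec(s['tcp_rot']);T=Ro.from_euler('z',a,degrees=True)*Ro.from_rotvec([np.pi,0,0])
d=R.inv().apply(np.array([x,y,z])-s['position']);w=(R.inv()*T).as_rotvec()
print('t',s['t'],'at',np.round(s['position'],4),'d',np.round(d,4),'w',np.round(w,4),'rows',np.linalg.norm(d)/.0417,np.linalg.norm(w)/.125,'q7',s['joint_pos'][6])
E
python3 nudge.py '[[-0.422,-0.384,-0.03,0,0,2.4],[-0.422,-0.384,-0.03,0,0,2.4],[-0.422,-0.384,-0.03,0,0,2.4],[-0.422,-0.384,-0.03,0,0,2.4],[-0.422,-0.384,-0.03,0,0,2.4],[-0.422,-0.384,-0.03,0,0,2.4],[-0.422,-0.384,-0.03,0,0,2.4],[-0.422,-0.384,-0.03,0,0,2.4],[-0.422,-0.384,-0.03,0,0,2.4],[-0.422,-0.384,-0.03,0,0,2.4]]' 0.085
python3 go.py 0.50 0.11 0.26 9.7
```

```text
t: 1.08
position: [0.4347, 0.2474, 0.2535]
tcp_rot: [-2.301, -2.139, -0.001]
ft_force: [0.9, 0.7, -0.4]
gripper_width: 0.0848
grasp_force: 0.0
t 1.0833 at [0.4347 0.2474 0.2535] d [-0.1323  0.0752 -0.0065] w [-2.0000e-04 -7.0000e-04  1.3285e+00] rows 3.6516655214835976 10.627690413926523 q7 -0.5106417136781682
```

```bash
python3 nudge.py '[[-0.13,0.075,-0.006,0,0,1.32],[-0.13,0.075,-0.006,0,0,1.32],[-0.13,0.075,-0.006,0,0,1.32],[-0.13,0.075,-0.006,0,0,1.32],[-0.13,0.075,-0.006,0,0,1.32],[-0.13,0.075,-0.006,0,0,1.32],[-0.13,0.075,-0.006,0,0,1.32],[-0.13,0.075,-0.006,0,0,1.32],[-0.13,0.075,-0.006,0,0,1.32],[-0.13,0.075,-0.006,0,0,1.32]]'
python3 - <<'E'
from h import *
c=cap('wrist','w1.png');print(ray(c,(320,240)))
E
python3 go.py 0.44 -0.29 0.22 34.3
```

```text
t: 1.92
position: [0.5003, 0.1146, 0.2592]
tcp_rot: [-3.117, -0.388, -0.0]
ft_force: [0.1, 0.6, 0.3]
gripper_width: 0.0853
grasp_force: 0.0
(array([0.58276273, 0.13546905, 0.40150865]), array([-0.31111909, -0.07482669, -0.94742065]))
t 1.9667 at [0.5003 0.1147 0.2591] d [-0.1544  0.379   0.039 ] w [-2.000e-04  1.000e-04 -3.598e-01] rows 9.857467252041983 2.8780427562060327 q7 -1.2826922860856491
```

View pics/w1.png

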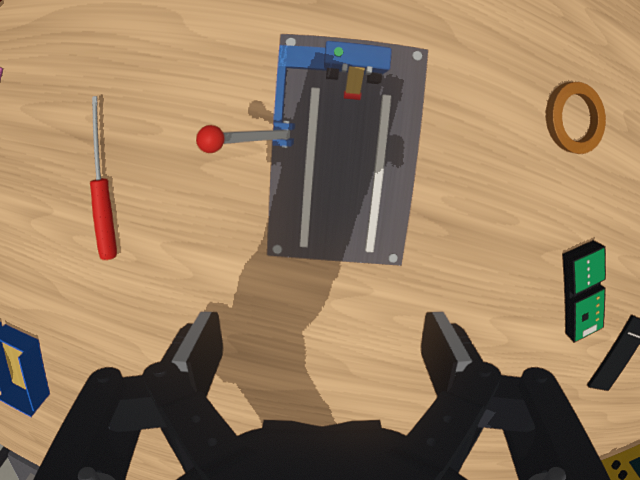

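Wrist view: nest with rails from (316,88) to (304,246) and from (387,96) to (370,251). The red roller is at (353,97), the pads at (333,72) and (375,76), the ball at (210,139), and the module at (585,290).

Run:
```python
from m import *
W=cap('wrist');S=cap('scene');D=cap('side')
f=lambda u,z:onz(W,u,z,True)
L=[f((316,88),.018),f((304,246),.018)];Rr=[f((387,96),.018),f((370,251),.018)]
print('rails',np.round(L,4)[:,:2].tolist(),np.round(Rr,4)[:,:2].tolist(),np.linalg.norm(L[0]-L[1]),np.linalg.norm(Rr[0]-Rr[1]))
# measured rail-end height check: scene/wrist tri later; yaw
for P in (L,Rr):
    d=P[0]-P[1];print('yaw',np.degrees(np.arctan2(d[1],d[0])))
def red(c,sl):
    m=np.zeros((480,640),bool);m[sl]=mask(c['image'],'red')[sl]
    out=[]
    for b in blobs(m,5):
        M=cv2.moments(b);out.append((np.array([M['m10']/M['m00'],M['m01']/M['m00']]),cv2.contourArea(b)))
    return out
rw=red(W,(slice(80,170),slice(190,370)));rs=red(S,(slice(260,330),slice(330,420)));rd=red(D,(slice(165,240),slice(300,370)))
print(rw,rs,rd)
big=lambda r:max(r,key=lambda x:x[1])[0]
rays=[ray(W,big(rw),True)]+[ray(c,big(r)) for c,r in ((S,rs),(D,rd)) if r]
b=tri(rays);print('ball',b)
th=np.radians(9.7);R2=np.array([[np.cos(th),np.sin(th)],[-np.sin(th),np.cos(th)]])
mid=(sum(L)+sum(Rr))[:2]/4
N=mid-R2.T@np.array([-.02,0]);print('nest origin',N,'ball nest',R2@(b[0][:2]-N))
for u,z in [((353,97),.0315),((326,64),.062),((389,69),.062),((333,72),.023),((375,76),.023)]:
    p=f(u,z);print(u,np.round(R2@(p[:2]-N),4))
for u in [(272,302),(293,329)]:pass
m=mask(W['image'],'green');m[:,:500]=0
for q in blobs(m,50): 
    M=cv2.moments(q);p=(M['m10']/M['m00'],M['m01']/M['m00']);print('mod green',p,f(p,.028)[:2])
```

```text
rails [[0.6126, 0.1478], [0.4458, 0.1212]] [[0.6232, 0.0761], [0.4573, 0.049]] 0.1689746506256362 0.16805059147043486
yaw 9.08581010101211
yaw 9.295987415239962
[(array([209.08882699, 139.6549056 ]), 538.5), (array([351.31609195,  95.60632184]), 58.0)] [(array([404.37810945, 281.75124378]), 33.5)] []
ball (array([0.55320209, 0.20593694, 0.15667888]), [np.float64(0.0007759709918055284), np.float64(0.0007759709918054483)])
nest origin [0.55443969 0.10190351] ball nest [0.01630863 0.10275464]
(353, 97) [ 0.0579 -0.0013]
(326, 64) [0.0843 0.0273]
(389, 69) [ 0.0853 -0.0294]
(333, 72) [0.0823 0.0197]
(375, 76) [ 0.0823 -0.0224]
mod green (590.6207529843892, 310.7772268135904) [ 0.44829356 -0.29422484]
mod green (590.3652173913043, 267.9717391304348) [ 0.50774075 -0.25412162]
```

```bash
python3 nudge.py '[[-0.154,0.379,0.039,0,0,-0.36],[-0.154,0.379,0.039,0,0,-0.36],[-0.154,0.379,0.039,0,0,-0.36],[-0.154,0.379,0.039,0,0,-0.36],[-0.154,0.379,0.039,0,0,-0.36],[-0.154,0.379,0.039,0,0,-0.36],[-0.154,0.379,0.039,0,0,-0.36],[-0.154,0.379,0.039,0,0,-0.36],[-0.154,0.379,0.039,0,0,-0.36],[-0.154,0.379,0.039,0,0,-0.36]]'
python3 - <<'E'
from m import *
W=cap('wrist','w2.png');np.save('w2.npy',W,allow_pickle=True)
E
```

```text
t: 2.95
position: [0.4455, -0.2938, 0.2202]
tcp_rot: [2.993, 0.954, 0.001]
ft_force: [1.1, -0.2, -0.2]
gripper_width: 0.0849
grasp_force: 0.0
```

View pics/w2.png

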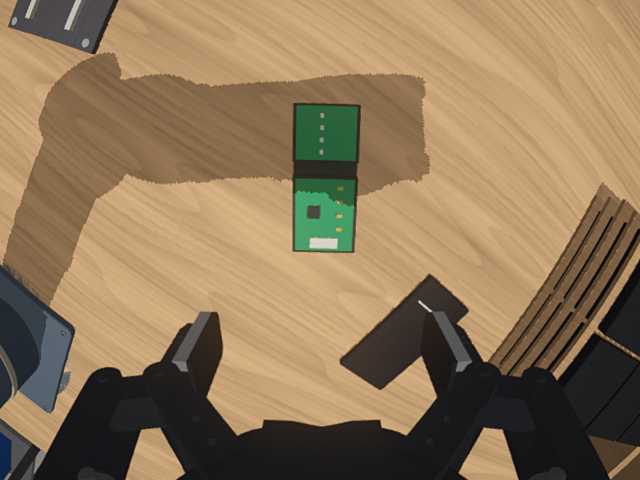

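Wrist view: module corners at (294,103), (360,105), (354,252) and (292,251), slot at row 169, white connector at the near end. The panel's nearest corners are (430,275) and (341,363).

Run:
```python
from m import *
W=np.load('w2.npy',allow_pickle=True).item()
f=lambda u,z:onz(W,u,z,True)
m=mask(W['image'],'green');m[:90]=0
S=cap('scene');ms=mask(S['image'],'green');mm=np.zeros_like(ms);mm[160:225,255:300]=ms[160:225,255:300]
def box(m,amin):
    out=[]
    for b in blobs(m,amin):
        r=cv2.minAreaRect(b);out.append((r[0],r[1],cv2.contourArea(b)))
    return sorted(out,key=lambda r:r[0][1])
bw=box(m,300);bs=box(mm,60);print(bw,bs)
for a,b in zip(bw,bs[::-1]): print('tri',tri([ray(W,a[0],True),ray(S,b[0])]),'plane',f(a[0],.028))
c=[f(u,.028)[:2] for u in [(294,103),(360,105),(354,252),(292,251)]]
print(np.round(c,4).tolist(),'ctr',np.mean(c,0))
fr=(c[0]+c[1])/2;re=(c[2]+c[3])/2;d=fr-re;print('len',np.linalg.norm(d),'yaw',np.degrees(np.arctan2(d[1],d[0])),'w',np.linalg.norm(c[0]-c[1]),np.linalg.norm(c[2]-c[3]))
u=d/np.linalg.norm(d);C=np.mean(c,0)
for p in [(430,275),(341,363),(468,310)]:
    q=f(p,.01)[:2]-C;print('panel in module',q@u,q@np.array([-u[1],u[0]]))
g=C-0.015*u;print('grasp',g)
import subprocess;y=np.degrees(np.arctan2(d[1],d[0]))
for z in (.1,.006): print(subprocess.getoutput(f'python3 go.py {g[0]} {g[1]} {z} {y}'))
```

```text
[((326.0, 133.0), (54.0, 60.0), 3132.5), ((323.54180908203125, 214.37191772460938), (58.478424072265625, 71.32147216796875), 3934.5)] [((279.9999694824219, 182.5), (19.097427368164062, 16.489748001098633), 180.0), ((271.0, 202.5), (13.0, 10.0), 94.5)]
tri (array([ 0.51215784, -0.25982189,  0.03345651]), [np.float64(0.006375446784112906), np.float64(0.006375446784112827)]) plane [ 0.50723816 -0.25579504  0.028     ]
tri (array([ 0.44526084, -0.29638666,  0.03309879]), [np.float64(0.0006805008086473697), np.float64(0.0006805008086472451)]) plane [ 0.44473036 -0.29760532  0.028     ]
[[0.5131, -0.217], [0.5455, -0.2654], [0.4313, -0.3432], [0.3976, -0.2939]] ctr [ 0.47188071 -0.27989806]
len 0.13848170325825251 yaw 33.96130604209121 w 0.058280996655547916 0.05969316748017616
panel in module -0.10027954937567717 -0.11537201319397691
panel in module -0.21588307674218116 -0.025152946714062152
panel in module -0.14430251406657602 -0.16877511475707185
grasp [ 0.45943949 -0.28827756]
t 3.05 at [ 0.4438 -0.2978  0.2204] d [0.0186 0.0008 0.1204] w [0.0029 0.0023 0.0159] rows 2.9207211461463847 0.13070083409779587 q7 -0.09935424662712486
t 3.05 at [ 0.4438 -0.2978  0.2204] d [0.0188 0.0005 0.2144] w [0.0029 0.0023 0.0159] rows 5.160392705027341 0.13070083409779587 q7 -0.09935424662712486
```

```bash
python3 nudge.py '[[0.019,0.001,0.12,0.003,0.002,0.016],[0.019,0.001,0.12,0.003,0.002,0.016],[0.019,0.001,0.12,0.003,0.002,0.016],[0.019,0.001,0.12,0.003,0.002,0.016],[0.019,0.001,0.12,0.003,0.002,0.016],[0.019,0.001,0.12,0.003,0.002,0.016]]'; python3 go.py 0.4594 -0.2883 0.006 34
```

```text
t: 3.55
position: [0.4629, -0.2817, 0.102]
tcp_rot: [-3.0, -0.926, -0.003]
ft_force: [0.0, -0.7, 0.7]
gripper_width: 0.0851
grasp_force: 0.0
t 3.55 at [ 0.4629 -0.2817  0.102 ] d [-0.0068  0.0036  0.096 ] w [-0.0014 -0.0024  0.0054] rows 2.30858896070651 0.04845642783952912 q7 -0.02197943196087211
```

```bash
python3 nudge.py '[[0,0,0,0,0,0],[0,0,0,0,0,0]]'; python3 go.py 0.4594 -0.2883 0.006 34; python3 nudge.py '[[0,0,0,0,0,0],[0,0,0,0,0,0]]';python3 go.py 0.4594 -0.2883 0.006 34
```

```text
t: 3.72
position: [0.4634, -0.2817, 0.1024]
tcp_rot: [-3.001, -0.925, -0.006]
ft_force: [0.0, 0.5, 0.4]
gripper_width: 0.085
grasp_force: 0.0
t 3.7167 at [ 0.4634 -0.2817  0.1024] d [-0.0074  0.0032  0.0964] w [ 0.0001 -0.0038  0.0047] rows 2.3195135294000115 0.048685766497150486 q7 -0.022015749512774595
t: 3.88
position: [0.463, -0.2811, 0.1013]
tcp_rot: [-3.0, -0.925, -0.004]
ft_force: [-0.2, 0.7, 0.2]
gripper_width: 0.0852
grasp_force: 0.0
t 3.8833 at [ 0.463  -0.2811  0.1013] d [-0.0073  0.0041  0.0953] w [-0.0015 -0.0031  0.0047] rows 2.2937182240498593 0.046351847476813 q7 -0.02196578680555951
```

Run:
```python
from m import *
W=cap('wrist')
m=mask(W['image'],'green')
pts=[]
for b in blobs(m,500):
    q=np.array([onz(W,x,.028,True)[:2] for x in b[:,0].astype(float)],np.float32)
    r=cv2.minAreaRect(q);print(r);pts.append(q)
r=cv2.minAreaRect(np.vstack(pts));print('all',r)
```

```text
((0.44415557384490967, -0.2983761429786682), (0.06912042200565338, 0.054092004895210266), 34.039085388183594)
((0.5075487494468689, -0.2554459273815155), (0.04858371987938881, 0.05419634282588959), 34.28367233276367)
all ((0.47161704301834106, -0.27977487444877625), (0.13550123572349548, 0.054101377725601196), 34.08835983276367)
```

```bash
python3 nudge.py '[[-0.007,0.004,0.03,0,-0.003,0.005],[-0.007,0.004,0.06,0,-0.003,0.005],[-0.007,0.004,0.08,0,-0.003,0.005],[-0.007,0.004,0.0955,0,-0.003,0.005],[-0.007,0.004,0.0955,0,-0.003,0.005],[-0.007,0.004,0.0955,0,-0.003,0.005]]'; python3 nudge.py '[[0,0,0,0,0,0],[0,0,0,0,0,0],[0,0,0,0,0,0],[0,0,0,0,0,0],[0,0,0,0,0,0],[0,0,0,0,0,0],[0,0,0,0,0,0],[0,0,0,0,0,0]]' 0.05 50; python3 go.py 0.4594 -0.2883 0.106 34
```

```text
t: 4.43
position: [0.4587, -0.2878, 0.0045]
tcp_rot: [-3.001, -0.916, 0.004]
ft_force: [-0.6, -0.3, 0.2]
gripper_width: 0.0848
grasp_force: 0.0
t: 5.1
position: [0.4598, -0.2882, 0.006]
tcp_rot: [-3.004, -0.918, 0.0]
ft_force: [-0.5, -0.2, 7.2]
gripper_width: 0.0591
grasp_force: 53.8
t 5.1 at [ 0.4598 -0.2882  0.006 ] d [-0.0004 -0.0002 -0.1   ] w [-0.001  -0.0001 -0.0004] rows 2.3983271031595064 0.009006860354187891 q7 0.08453380121639519
```

```bash
python3 nudge.py '[[0,0,-0.04,0,0,0],[0,0,-0.08,0,0,0],[0,0,-0.104,0,0,0],[0,0,-0.104,0,0,0]]'; python3 go.py 0.514 0.0954 0.11 9.5
```

```text
t: 5.43
position: [0.4613, -0.2897, 0.1138]
tcp_rot: [3.002, 0.916, 0.006]
ft_force: [0.2, -1.1, -2.2]
gripper_width: 0.0588
grasp_force: 56.8
t 5.4333 at [ 0.4613 -0.2897  0.1138] d [ 0.2588 -0.29    0.0033] w [ 0.0033 -0.0034  0.4268] rows 9.321924096384599 3.4143041082293277 q7 -0.021425033646043472
```

```bash
python3 nudge.py '[[0.26,-0.29,0,0,0,0.427],[0.26,-0.29,0,0,0,0.427],[0.26,-0.29,0,0,0,0.427],[0.26,-0.29,0,0,0,0.427],[0.26,-0.29,0,0,0,0.427],[0.26,-0.29,0,0,0,0.427],[0.26,-0.29,0,0,0,0.427],[0.26,-0.29,0,0,0,0.427],[0.26,-0.29,0,0,0,0.427],[0.26,-0.29,0,0,0,0.427]]'; python3 nudge.py '[[0,0,0,0,0,0],[0,0,0,0,0,0],[0,0,0,0,0,0]]'
python3 - <<'E'
from m import *
W=cap('wrist','w3.png');np.save('w3.npy',W,allow_pickle=True);S=cap('scene');np.save('s3.npy',S,allow_pickle=True)
E
python3 go.py 0.514 0.0954 0.11 9.5
```

```text
t: 6.27
position: [0.5126, 0.1054, 0.1082]
tcp_rot: [-3.125, -0.272, 0.006]
ft_force: [0.3, 0.6, -2.3]
gripper_width: 0.0587
grasp_force: 56.7
t: 6.52
position: [0.5125, 0.0967, 0.1092]
tcp_rot: [-3.13, -0.259, 0.004]
ft_force: [-0.5, -1.1, -2.1]
gripper_width: 0.0587
grasp_force: 56.7
t 6.6167 at [0.5127 0.0962 0.1094] d [ 0.0011  0.001  -0.0007] w [-0.0019  0.0023 -0.0025] rows 0.03916488950222439 0.031195016177105767 q7 -1.0018124415581744
```

View pics/w3.png

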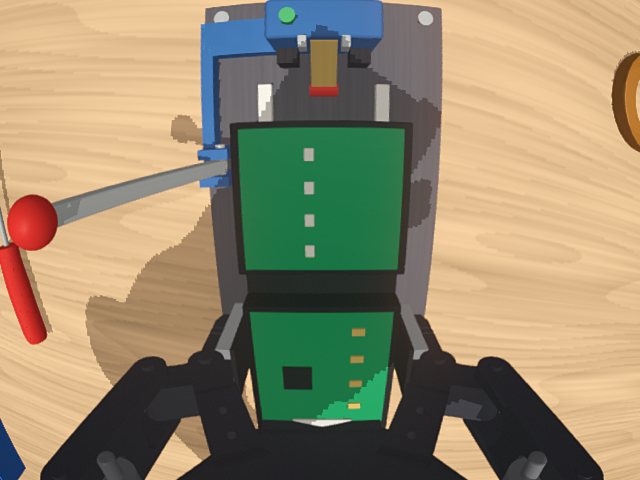

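Wrist view: the module is held square. Its front edge runs from (232,123) to (412,123), and its front part ends at (240,272) and (404,272). The rail front ends are at (265,84) and (382,84), the roller at (323,91), the pads at (288,57) and (359,57).

Run:
```python
from m import *
W=np.load('w3.npy',allow_pickle=True).item()
f=lambda u,z:onz(W,u,z,True)[:2]
zt=.1314
c=[f(u,zt) for u in [(232,123),(412,123),(404,272),(240,272)]]
print('width',np.linalg.norm(c[0]-c[1]),np.linalg.norm(c[2]-c[3]),'len',np.linalg.norm(c[0]-c[3]))
a=(c[0]+c[1])/2;b=(c[2]+c[3])/2;d=a-b;u=d/np.linalg.norm(d);print('mod yaw',np.degrees(np.arctan2(d[1],d[0])))
g=mask(W['image'],'green');g[:110]=0;q=max(blobs(g,500),key=cv2.contourArea)
r=cv2.minAreaRect(np.array([f(x,zt) for x in q[:,0].astype(float)],np.float32));print('board rect',r)
mo=(a-.07*u+b-.0165*u)/2;print('mod origin',mo)
l,rr=f((265,84),.018),f((382,84),.018)
w=l-rr;print('rail sep',np.linalg.norm(w),'normal yaw',np.degrees(np.arctan2(-w[0],w[1])))
e=(l+rr)/2
for y in (9.3,9.7):
    n=np.array([np.cos(np.radians(y)),np.sin(np.radians(y))]);N=e-.065*n;print(y,'N',N)
    R=np.array([n,[-n[1],n[0]]])
    for k,p,z in [('roller',(323,91),.0315),('blk',(324,40),.062),('padL',(288,66),.016),('padR',(359,66),.016),('boltL',(222,18),.01),('boltR',(426,18),.01)]: print(k,np.round(R@(f(p,z)-N),4))
    print('mod in nest',R@(mo-N))
print(np.round(W['tvec'],4))
```

```text
width 0.05812924951908542 0.058685710966404826 len 0.0520400195228967
mod yaw 9.49089531071359
board rect ((0.5697122812271118, 0.10657674074172974), (0.0491839200258255, 0.05388113483786583), 9.616291999816895)
mod origin [0.52758703 0.09915116]
rail sep 0.07209896550576297 normal yaw 9.552134976417644
9.3 N [0.55465022 0.10293204]
roller [0.0588 0.0003]
blk [0.0831 0.    ]
padL [0.0762 0.022 ]
padR [ 0.0764 -0.0219]
boltL [0.1127 0.0659]
boltR [ 0.1134 -0.0665]
mod in nest [-0.02731847  0.00064233]
9.7 N [0.55472512 0.10248448]
roller [0.0588 0.0004]
blk [ 0.0831 -0.0001]
padL [0.0763 0.0219]
padR [ 0.0762 -0.022 ]
boltL [0.1132 0.0656]
boltR [ 0.113  -0.0668]
mod in nest [-0.02731173  0.00128681]
[0.0114 0.4914 0.4357]
```

```bash
python3 nudge.py '[[0,0.001,0.03,0,0,0],[0,0.001,0.05,0,0,0],[0,0.001,0.07,0,0,0],[0,0.001,0.08,0,0,0],[0,0.001,0.086,0,0,0],[0,0.001,0.089,0,0,0],[0,0.001,0.091,0,0,0],[0,0.001,0.092,0,0,0],[0,0.001,0.092,0,0,0]]'; python3 nudge.py '[[0,0,0.001,0,0,0],[0,0,0.001,0,0,0]]'
```

```text
t: 7.37
position: [0.5133, 0.097, 0.0178]
tcp_rot: [-3.128, -0.26, 0.002]
ft_force: [0.5, 0.9, -1.3]
gripper_width: 0.0588
grasp_force: 56.6
t: 7.53
position: [0.5131, 0.0972, 0.0166]
tcp_rot: [-3.128, -0.26, 0.003]
ft_force: [0.1, 0.8, -2.3]
gripper_width: 0.0587
grasp_force: 56.6
```

```bash
python3 nudge.py '[[0,0,0.001,0,0,0],[0,0,0.001,0,0,0],[0,0,0.001,0,0,0]]';python3 nudge.py '[[0,0,0.001,0,0,0],[0,0,0.001,0,0,0],[0,0,0.001,0,0,0]]'
python3 - <<'E'
from m import *
W=cap('wrist','w4.png')
E
```

```text
t: 7.78
position: [0.5133, 0.0971, 0.016]
tcp_rot: [-3.128, -0.26, 0.002]
ft_force: [-1.6, 1.2, 7.6]
gripper_width: 0.059
grasp_force: 57.8
t: 8.03
position: [0.5136, 0.097, 0.0159]
tcp_rot: [-3.128, -0.259, 0.0]
ft_force: [-4.6, 0.5, 21.3]
gripper_width: 0.059
grasp_force: 59.4
```

View pics/w4.png

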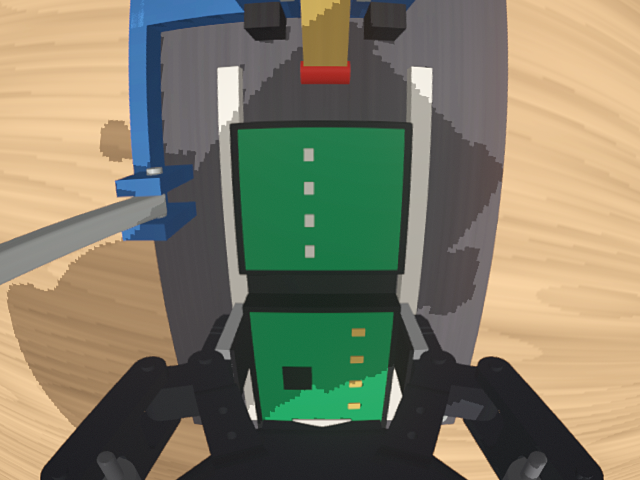

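Wrist view: the module lies between the rails, with its front edge at row 123 and the roller at (325,74) clear ahead. The hinge is at (150,195) and the bar is still parked.

```bash
python3 nudge.py '[[0,0,-0.0015,0,0,0],[0,0,-0.0015,0,0,0],[0,0,-0.0015,0,0,0],[0,0,-0.0015,0,0,0],[0,0,-0.0015,0,0,0],[0,0,-0.0015,0,0,0]]' 0.085; python3 nudge.py '[[0,0,-0.015,0,0,0],[0,0,-0.05,0,0,0],[0,0,-0.09,0,0,0],[0,0,-0.13,0,0,0],[0,0,-0.17,0,0,0],[0,0,-0.20,0,0,0],[0.02,-0.035,-0.20,0,0,0],[0.04,-0.07,-0.20,0,0,0],[0.056,-0.11,-0.20,0,0,0],[0.056,-0.15,-0.20,0,0,0]]' 0; python3 nudge.py '[[0,0,0,0,0,0],[0,0,0,0,0,0],[0,0,0,0,0,0]]'
python3 go.py 0.5447 0.253 0.13 9.5
python3 - <<'E'
from m import *
W=cap('wrist');S=cap('scene')
def red(c,sl,fish):
    m=np.zeros((480,640),bool);m[sl]=mask(c['image'],'red')[sl]
    return [(cv2.minEnclosingCircle(b),cv2.contourArea(b)) for b in blobs(m,15)]
rw=red(W,(slice(0,480),slice(0,640)),1);rs=red(S,(slice(260,310),slice(385,420)),0);print(rw,rs)
for r in rw:
    if rs: print(tri([ray(W,r[0][0],True),ray(S,rs[0][0][0])]))
E
```

```text
t: 8.58
position: [0.5128, 0.097, 0.0156]
tcp_rot: [-3.129, -0.26, 0.004]
ft_force: [0.3, -0.2, -1.2]
gripper_width: 0.085
grasp_force: 0.0
t: 9.42
position: [0.5458, 0.2555, 0.2162]
tcp_rot: [-3.129, -0.259, 0.0]
ft_force: [0.9, 1.2, 1.3]
gripper_width: -0.0003
grasp_force: 0.0
t: 9.67
position: [0.5436, 0.2532, 0.2157]
tcp_rot: [-3.13, -0.26, 0.004]
ft_force: [0.8, -1.5, -0.1]
gripper_width: -0.0
grasp_force: 0.0
t 9.6667 at [0.5436 0.2532 0.2157] d [0.0013 0.0005 0.0857] w [-0.0013  0.0027  0.0001] rows 2.0556081494930707 0.02408980102514 q7 -1.3692202862575489
[(((197.82704162597656, 302.9717102050781), 43.24205017089844), 1622.5), (((400.47393798828125, 261.1729736328125), 15.373437881469727), 683.0), (((482.6538391113281, 168.1923065185547), 7.864527702331543), 51.0), (((21.5, 15.5), 26.50481605529785), 156.5)] [(((403.5, 281.5), 2.9155757427215576), 17.5)]
(array([0.66785436, 0.25565596, 0.39393107]), [np.float64(0.015396753361378296), np.float64(0.01539675336137822)])
(array([0.55413019, 0.2061063 , 0.15660719]), [np.float64(0.0017435521152288748), np.float64(0.0017435521152289555)])
(array([0.62481848, 0.23354089, 0.28564958]), [np.float64(0.0004622587486462151), np.float64(0.000462258748646276)])
(array([0.64307468, 0.25748049, 0.35152195]), [np.float64(0.019198767885655495), np.float64(0.019198767885655565)])
```

```bash
python3 nudge.py '[[0.002,0,0.04,0,0,0],[0.002,0,0.08,0,0,0],[0.002,0,0.085,0,0,0],[0.002,0.015,0.085,0,0,0],[0.002,0.03,0.085,0,0,0],[0.002,0.042,0.085,0,0,0],[0.002,0.052,0.085,0,0,0],[0.002,0.060,0.085,0,0,0],[0.002,0.067,0.085,0,0,0],[0.002,0.074,0.085,0,0,0]]'; python3 nudge.py '[[0,0.008,0,0,0,0],[0,0.014,0,0,0,0],[0,0.018,0,0,0,0],[0,0.018,0,0,0,0]]'
python3 - <<'E'
from m import *
W=cap('wrist','w5.png')
print(arm.read_state()['position'])
E
```

```text
t: 10.6
position: [0.5582, 0.1807, 0.1314]
tcp_rot: [-3.128, -0.26, 0.003]
ft_force: [0.4, 0.4, 0.1]
gripper_width: -0.0003
grasp_force: 0.1
t: 10.93
position: [0.5609, 0.1625, 0.1308]
tcp_rot: [-3.129, -0.258, 0.004]
ft_force: [-0.3, 0.0, 1.1]
gripper_width: -0.0001
grasp_force: 0.0
[0.56082836 0.16324582 0.13074817]
```

View pics/w5.png

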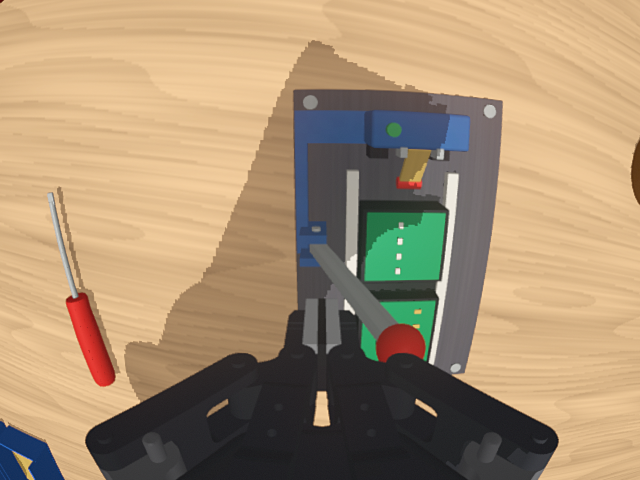

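Wrist view: the bar is past upright and falling over the module, with its hinge at (315,247) and ball at (402,345).

```bash
python3 nudge.py '[[-0.02,0,-0.03,0,0,0],[-0.05,0.01,-0.055,0,0,0],[-0.085,0.03,-0.055,0,0,0],[-0.12,0.045,-0.055,0,0,0],[-0.138,0.0586,-0.03,0,0,0],[-0.138,0.0586,0.0,0,0,0],[-0.138,0.0586,0.0,0,0,0],[-0.138,0.0586,0.0,0,0,0],[-0.138,0.0586,0.0,0,0,0]]'
python3 go.py 0.4344 0.0826 0.02 9.5
python3 - <<'E'
from m import *
W=cap('wrist','w6.png');S=cap('scene')
E
```

```text
t: 11.73
position: [0.4355, 0.0833, 0.1318]
tcp_rot: [-3.129, -0.261, 0.003]
ft_force: [-0.1, 0.5, 0.3]
gripper_width: -0.0003
grasp_force: 0.0
t 11.7333 at [0.4355 0.0833 0.1318] d [-0.001   0.0008  0.1118] w [-0.0019  0.0015  0.0004] rows 2.680058474257431 0.019775921363515175 q7 -1.0115664349034261
```

View pics/w6.png

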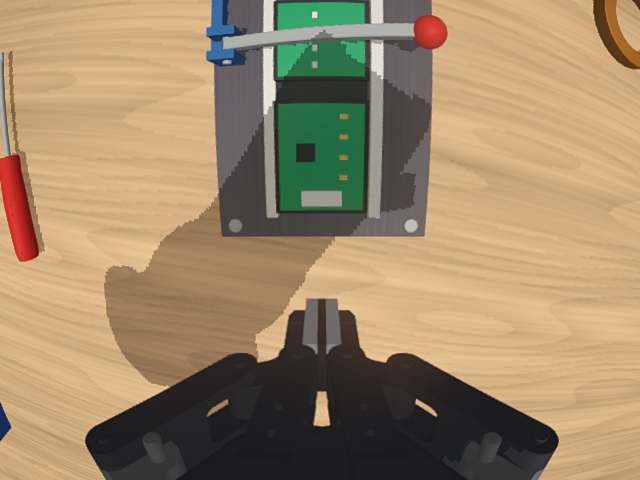

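Wrist view: the bar lies on the module's front part, with its ball at (430,32). The slot is at row 90 and the module's rear edge at row 212.

```bash
python3 nudge.py '[[0,0.001,0.04,0,0,0],[0,0.001,0.08,0,0,0],[0,0.001,0.105,0,0,0],[0,0.001,0.111,0,0,0],[0,0.001,0.111,0,0,0],[0.006,0.001,0.111,0,0,0],[0.012,0.001,0.111,0,0,0],[0.018,0.001,0.111,0,0,0],[0.024,0.001,0.111,0,0,0],[0.03,0.001,0.111,0,0,0]]'; python3 nudge.py '[[0.003,0,0,0,0,0],[0.005,0,0,0,0,0],[0.007,0,0,0,0,0]]';python3 go.py 0.4820 0.0906 0.02 9.5
```

```text
t: 12.67
position: [0.464, 0.0875, 0.0205]
tcp_rot: [-3.128, -0.261, 0.004]
ft_force: [-6.0, -1.2, 1.2]
gripper_width: -0.0003
grasp_force: 2.6
t: 12.92
position: [0.4701, 0.0882, 0.0198]
tcp_rot: [-3.129, -0.26, 0.006]
ft_force: [-5.8, -1.7, 1.9]
gripper_width: -0.0002
grasp_force: 2.6
t 12.9167 at [0.4701 0.0882 0.0198] d [ 0.0121 -0.0004 -0.0003] w [-0.0024  0.0035 -0.    ] rows 0.2905054591758904 0.03417055533771233 q7 -0.8159868707162279
```

```bash
python3 nudge.py '[[0.002,0,0,0,0,0],[0.004,0,0,0,0,0],[0.006,0,0,0,0,0],[0.006,0,0,0,0,0]]' | sed -n '1,4p'; python3 nudge.py '[[0.002,0,0,0,0,0],[0.003,0,0,0,0,0],[0.003,0,0,0,0,0]]'| sed -n '1,4p';python3 nudge.py '[[0.002,0,0,0,0,0],[0.002,0,0,0,0,0]]'| sed -n '1,4p'
```

```text
t: 13.25
position: [0.4766, 0.0893, 0.0197]
tcp_rot: [-3.129, -0.26, 0.004]
ft_force: [0.2, 0.5, -0.9]
t: 13.5
position: [0.4788, 0.0897, 0.0197]
tcp_rot: [-3.129, -0.26, 0.006]
ft_force: [-6.1, -1.4, 1.8]
t: 13.67
position: [0.4789, 0.0897, 0.0194]
tcp_rot: [-3.128, -0.259, 0.011]
ft_force: [-10.3, -2.3, 5.3]
```

```bash
python3 nudge.py '[[0.001,0,0,0,0,0],[0.002,0,0,0,0,0],[0.002,0,0,0,0,0]]'| sed -n '1,4p'
python3 - <<'E'
from m import *
cap('wrist','w7.png')
E
```

```text
t: 13.92
position: [0.479, 0.0897, 0.0191]
tcp_rot: [-3.128, -0.259, 0.016]
ft_force: [-15.7, -5.1, 6.8]
```

View pics/w7.png

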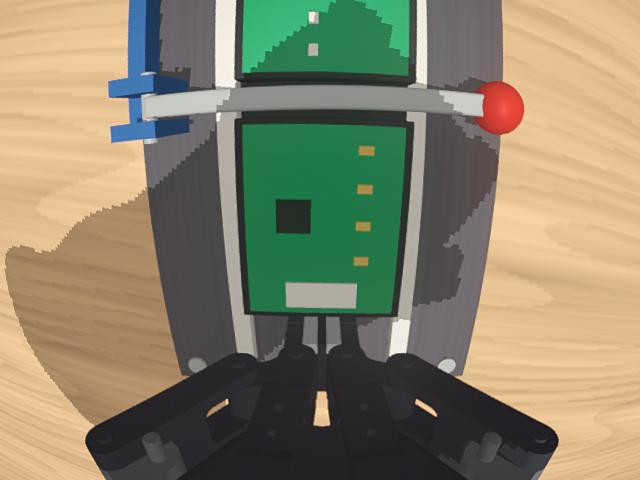

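Wrist view: the bar (row 100) is centred in the slot (rows 80 to 122), with its ball at (502,107). Next I check the ball height from two views.

```bash
python3 nudge.py '[[0,0,0,0,0,0],[0,0,0,0,0,0],[0,0,0,0,0,0],[0,0,0,0,0,0],[0,0,0,0,0,0],[0,0,0,0,0,0]]'| sed -n '1,4p'
cat > ball.py <<'E'
from m import *
import sys
def red(c,sl):
    m=np.zeros((480,640),bool);m[sl]=mask(c['image'],'red')[sl]
    b=sorted(blobs(m,3),key=cv2.contourArea)[::-1]
    return [(cv2.minEnclosingCircle(x)[0],round(cv2.contourArea(x),1)) for x in b]
W,S,D=cap('wrist'),cap('scene'),cap('side')
rw=red(W,(slice(0,300),slice(250,640)));rs=red(S,(slice(245,320),slice(310,400)));rd=red(D,(slice(200,260),slice(280,370)));print(rw,rs,rd)
rays=[]
if rw:rays.append(ray(W,rw[0][0],True))
if rs:rays.append(ray(S,rs[0][0]))
if rd:rays.append(ray(D,rd[0][0]))
if len(rays)>1:
    p,e=tri(rays);n=np.array([np.cos(np.radians(9.5)),np.sin(np.radians(9.5))]);q=p[:2]-[.5547,.1027]
    print(p,e,'nest',q@n,q@np.array([-n[1],n[0]]))
cv2.imwrite('pics/%s.png'%sys.argv[1],cv2.cvtColor(np.hstack([cv2.resize(S['image'][235:345,310:420],(400,400),interpolation=2),cv2.resize(D['image'][185:265,270:370],(400,320),interpolation=2)[:400].__class__(0) if 0 else cv2.copyMakeBorder(cv2.resize(D['image'][185:265,270:370],(400,320)),0,80,0,0,0)]),cv2.COLOR_RGB2BGR))
E
python3 ball.py b1
```

```text
t: 14.47
position: [0.479, 0.0897, 0.0191]
tcp_rot: [-3.128, -0.259, 0.016]
ft_force: [-15.1, -4.7, 5.8]
[((497.72882080078125, 107.45762634277344), 1736.0)] [((340.1666564941406, 275.8333435058594), 25.5)] []
[0.58011541 0.04353763 0.0381633 ] [np.float64(0.0011229164714491257), np.float64(0.0011229164714491033)] nest 0.0153022459162174 -0.06254574948188857
```

```bash
python3 nudge.py '[[-0.003,0,0,0,0,0],[-0.006,0,0,0,0,0],[-0.01,0,0,0,0,0],[-0.02,0,0,0,0,0],[-0.03,0,-0.01,0,0,0],[-0.03,0,-0.05,0,0,0],[-0.03,0,-0.09,0,0,0],[-0.03,0,-0.12,0,0,0],[-0.03,0,-0.12,0,0,0],[-0.03,0,-0.12,0,0,0]]'; python3 nudge.py '[[0,0,0,0,0,0],[0,0,0,0,0,0],[0,0,0,0,0,0],[0,0,0,0,0,0],[0,0,0,0,0,0],[0,0,0,0,0,0]]'| sed -n '1,4p'; python3 ball.py b2
```

```text
t: 15.45
position: [0.4547, 0.0857, 0.1417]
tcp_rot: [-3.127, -0.261, -0.002]
ft_force: [-0.3, -0.5, -0.3]
gripper_width: 0.0003
grasp_force: 0.0
t: 15.95
position: [0.4541, 0.0851, 0.1395]
tcp_rot: [-3.129, -0.259, 0.005]
ft_force: [0.7, 0.7, 0.0]
[((416.8846130371094, 72.88461303710938), 511.0)] [((340.1666564941406, 275.8333435058594), 25.5)] []
[0.58008161 0.04321186 0.03907095] [np.float64(0.000500507547093525), np.float64(0.00050050754709355)] nest 0.015215136508053905 -0.0628614736249229
```

View pics/b2.png

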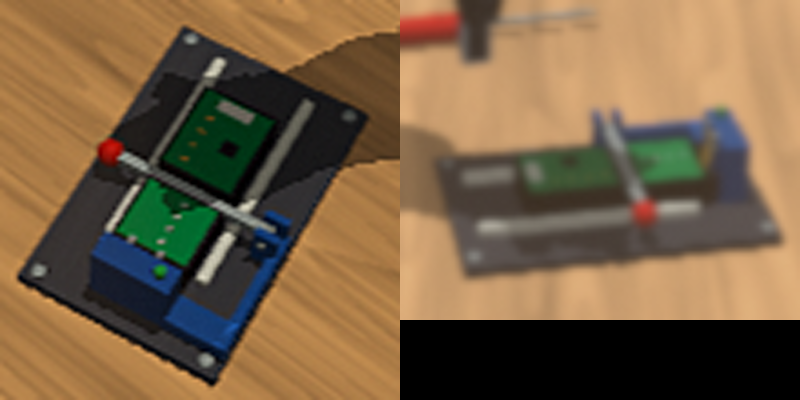

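Scene and side crops: the bar lies level in the slot, with its ball at (110,152) in the left crop. The module is at the head and the gripper is clear.

```bash
python3 -c "
from plant import arm
print(arm.close_job())"
```

```text
the job is handed in; nothing more can be done
None
```

The module is home in the nest with the latch bar level in its slot; it stayed there after the gripper backed off, and I handed the job in at about 16 s. The switch reading itself isn't available, so the lever being held down is inferred from the module's position. I left the tape roll, screwdriver and front panel alone.

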